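# Correct the flip tags on the job trays

### The job

Each of the three job stands has a flip tag that should lie with its ring-marked face up when the stand's tray holds a stone block and with its bare face up when the tray is empty; two of the three are wrong. Push those two tags over their pivots with a fingertip, gently and without gripping them, until each lies flat on its other side, and leave the correct tag, the stones and everything else where they are.

Things in the scene. Friction and masses are not known exactly. Their poses are not given: they have to be found in the camera images.
- stand_a: Fixed job stand; its tray holds stone_a, but its tag starts with the bare face up (wrong). Wooden base 70 x 70 x 10 mm; origin at the centre of its underside, right under the pivot. x points from the tray to the pivot (away from the robot at yaw 0) and is parallel to the pivot axis; y to the left, z up. Beyond y = +-35 mm there is only open worktop under the tag.
- a_tray (a point): Middle of the inner floor (4 mm up) of stand_a's open wooden tray: 66 x 74 x 20 mm outside, 4 mm walls, joined to the base, its centre 69 mm from the stand's origin towards -x.
- a_pivot (a point): Middle of the pivot axis of stand_a, 62 mm above the worktop. Two steel ears carry it (outer faces 32 mm either side along x, pin heads 3 mm more; 18 mm wide in y; top 72 mm above the worktop). Wooden rests 6 mm thick, 36 mm in x, stand under the tag at y = +-20 mm.
- flag_a (a joint): Tag hinge of stand_a, rad, 0 to pi: 0 = flat, pointing to the stand's +y, bare face up; pi/2 = upright; pi = flat, pointing to -y, ring face up. Aluminium plate, 46 mm along the pivot, 5 mm thick, about 40 g; a dark raised ring 36 mm across on one face only. Turns freely with slight damping: let go before pi/2 it falls back, past pi/2 it falls gently to the other side.
- a_edge (a point): Middle of the free edge of stand_a's tag, 72 mm from the pivot axis; moves with the tag. The outer 49 mm of the tag overhang the rest; a fingertip put lightly against the edge and moved up along its arc carries it by friction.
- stand_b: Fixed job stand; its tray is empty, but its tag starts with the ring face up (wrong). Wooden base 70 x 70 x 10 mm; origin at the centre of its underside, right under the pivot. x points from the tray to the pivot (away from the robot at yaw 0) and is parallel to the pivot axis; y to the left, z up. Beyond y = +-35 mm there is only open worktop under the tag.
- b_tray (a point): Middle of the inner floor (4 mm up) of stand_b's open wooden tray: 66 x 74 x 20 mm outside, 4 mm walls, joined to the base, its centre 69 mm from the stand's origin towards -x.
- b_pivot (a point): Middle of the pivot axis of stand_b, 62 mm above the worktop. Two steel ears carry it (outer faces 32 mm either side along x, pin heads 3 mm more; 18 mm wide in y; top 72 mm above the worktop). Wooden rests 6 mm thick, 36 mm in x, stand under the tag at y = +-20 mm.
- flag_b (a joint): Tag hinge of stand_b, rad, 0 to pi: 0 = flat, pointing to the stand's +y, bare face up; pi/2 = upright; pi = flat, pointing to -y, ring face up. Aluminium plate, 46 mm along the pivot, 5 mm thick, about 40 g; a dark raised ring 36 mm across on one face only. Turns freely with slight damping: let go before pi/2 it falls back, past pi/2 it falls gently to the other side.
- b_edge (a point): Middle of the free edge of stand_b's tag, 72 mm from the pivot axis; moves with the tag. The outer 49 mm of the tag overhang the rest; a fingertip put lightly against the edge and moved up along its arc carries it by friction.
- stand_c: Fixed job stand; its tray holds stone_c and its tag starts with the ring face up (right: leave it). Wooden base 70 x 70 x 10 mm; origin at the centre of its underside, right under the pivot. x points from the tray to the pivot (away from the robot at yaw 0) and is parallel to the pivot axis; y to the left, z up. Beyond y = +-35 mm there is only open worktop under the tag.
- c_tray (a point): Middle of the inner floor (4 mm up) of stand_c's open wooden tray: 66 x 74 x 20 mm outside, 4 mm walls, joined to the base, its centre 69 mm from the stand's origin towards -x.
- c_pivot (a point): Middle of the pivot axis of stand_c, 62 mm above the worktop. Two steel ears carry it (outer faces 32 mm either side along x, pin heads 3 mm more; 18 mm wide in y; top 72 mm above the worktop). Wooden rests 6 mm thick, 36 mm in x, stand under the tag at y = +-20 mm.
- flag_c (a joint): Tag hinge of stand_c, rad, 0 to pi: 0 = flat, pointing to the stand's +y, bare face up; pi/2 = upright; pi = flat, pointing to -y, ring face up. Aluminium plate, 46 mm along the pivot, 5 mm thick, about 40 g; a dark raised ring 36 mm across on one face only. Turns freely with slight damping: let go before pi/2 it falls back, past pi/2 it falls gently to the other side.
- c_edge (a point): Middle of the free edge of stand_c's tag, 72 mm from the pivot axis; moves with the tag. The outer 49 mm of the tag overhang the rest; a fingertip put lightly against the edge and moved up along its arc carries it by friction.
- lamp_foot (a point): Fixed obstacle: middle of the foot (100 x 80 mm) of the black bench lamp at the right of the worktop. Its grey column, about 60 mm thick, rises almost straight up from here to 0.75 m; from its top the lamp arm runs on to the back. Keep the whole arm clear of it.
- stone_a: Loose brown stone block, 22 x 22 x 21 mm, in stand_a's tray; origin at its underside's centre.
- stone_c: Loose brown stone block, 21 x 21 x 20 mm, in stand_c's tray; origin at its underside's centre.
- wax_puck: Bystander: loose ochre wax puck, 45 mm across, 16 mm high, on the worktop; origin at its underside's centre.
- charcoal_block: Bystander: loose black block bound with wire, 50 x 75 x 25 mm, on the worktop; origin at its underside's centre.
- flux_jar: Bystander: loose brown jar with black lid, 51 mm across, 58 mm high, on the worktop at the right; origin at its underside's centre.

How it is judged:
By the outcome, as a careful person would: the job done as asked, in the order asked, and still so for the second after the job is handed in, with the robot touching nothing.
It also fails if it takes over 59 s, if anything falls off the work surface, if the arm or the gripper's body presses on something with over 40 N, if the wrist force passes 120 N, or if a joint passes its speed limit or range.

### The arm

A 6-joint arm with a two-finger parallel gripper is mounted at the origin on a cart in front of the work surface, level with it; the furniture and walls round the work are solid. World frame = base frame: x ahead of the robot, y to its left, z up, the work surface at z = 0. Lengths are in m, angles in rad, forces in N, time in s.
With the tool pointing down it reaches from about 0.3 to 0.775 m from the base axis. Payload 14.6 kg.
Tool frame: the origin (TCP) lies midway between the tips of the shut fingers; the grasp point (between the pads) lies 19 mm behind it (ctrl.tcp_to_grasp is the z of the grasp point in the tool frame, in m); z points along the fingers, y is the line along which they close (so a half turn about z gives the same grasp; the last joint's range is limited). The gripper opens to 94 mm and grips with 3 to 60 N. Pads are 16 mm wide; open, the fingers measure 119 mm over their backs; the gripper's body (75 mm by 177 mm) begins 78 mm behind the grasp point.
Start: joints at [1.156, 0.3, 1.521, -0, 1.321, -0.067], TCP at [0.187, 0.517, 0.205] pointing down, gripper open.
Joint ranges: [-3.03, 3.03], [-0.79, 2.21], [0.23, 2.52], [-1.04, 4.18], [0, 3.07], [-2.55, 2.55]. Speed limits (rad/s): [2.22, 2.22, 2.57, 3.14, 3.14, 3.14].

### API

Orientations are given as [roll, pitch, yaw] about the fixed x, y, z axes, in that order (R = Rz(yaw) Ry(pitch) Rx(roll)).
In Python, from station import monitor, camera, ctrl gives the robot as it stands.
- The arm moves only by the tool apply_moves, never from a script. Its argument "plan" is one flat list of numbers, 4 for each row, row after row: the shift along the tool's x, y, z in mm, then the turn about the tool's z in rad. In form: [dx, dy, dz, spin, dx, dy, dz, spin, ...]. A call has 1 to 20 rows; each row shifts and turns the commanded pose from where the row before left it, along the tool's axes as they then stand; what a row does not reach is not made up. A row lasts 1/10 s, in which the tool goes at most 50 mm and 8.59 degrees, less where a joint would pass 70% of its speed; a pose out of reach is approached as far as the arm can. A call is refused whole if a number of a shift passes 50 or a number of a turn 0.15, either way. A call with a gripper value outside its range is refused whole. "hand" is the gripper command: -1 is shut, 1 is fully open, values between are in proportion, set as the call begins (left out, the last holds). The fingers move at their own pace and stop on an object; "squeeze" is the grip in N (left out, the last holds). Time passes only in rows, so rows that do not move let the fingers close. It gives the time, the measured TCP pose, the force, the opening and the grip force at its end, in the units of the state.
- monitor.get_obs(): the state, without advancing time (a new reading comes with each control period).
- camera(name): name is "side" or "top" or "wrist"; returns a dict with "image" (400x640x3 uint8, red, green, blue), "range_z" (400x640 float32, m along the optical axis (not along the pixel's ray), 0 where there is no reading), "mtx" (3x3 intrinsics, pixels), "rvec" (rotation vector, rad) and "tvec" (3), from world to camera coordinates, as OpenCV has them. Camera axes: x right, y down, z forward; pixel columns grow to the right and rows downward; lengths in m; the calibration is good to about 2 mm. The wrist camera is an equidistant fisheye: a pixel r from the principal point sees the ray r / f radians off the axis. A picture is of the moment at which its call begins.
- ctrl.hand_in(): hands the job in; it is judged then, once.
The state is a dict: "time_s": time; "qpos": joint angles; "joint_vel": joint speeds; "tau": joint torques, N m; "ee_pos": TCP position; "eef_rot": TCP orientation; "force": force on the tool from outside, world axes, zero at the start; "moment": the same for the moment, N m; "grip_width": finger opening in m; "grip_force": force on a finger pad.
Only numpy, scipy, OpenCV 4.12 (cv2) and the standard library are available. Lean on these libraries where they do the work, as an engineer would, in place of code of your own. Each camera call takes 0.05 s, during which the arm holds its last target. There are 200 camera calls.

## Working session

There is one attempt and no reset: what is moved stays moved. The work goes in short steps, Python scripts to look and compute and a tool call to move; the robot and the scene stay as the last step left them, time stands still between calls to the robot, and variables do not carry over. Pictures are saved under pics/ and viewed, at most 10 in all, crops included, and the job is handed in when it is done.

Besides the shell and the picture viewer there is one more tool, called after ">>>" in YAML: its name, and indented under it one key for each argument. apply_moves: Moves the arm, as the interface text tells. Its arguments: {"type":"object","properties":{"plan":{"type":"array","items":{"type":"number"}},"hand":{"type":"number"},"squeeze":{"type":"number"}},"required":["plan"]}

```bash
mkdir -p pics; cat > h.py <<'E'
import numpy as np, cv2
from station import monitor, camera, ctrl
def world(c):
    z=c["range_z"]; K=c["mtx"]; v,u=np.mgrid[:z.shape[0],:z.shape[1]]
    p=np.stack([(u-K[0,2])/K[0,0]*z,(v-K[1,2])/K[1,1]*z,z],-1)
    R=cv2.Rodrigues(np.array(c["rvec"]))[0]
    w=(p-np.array(c["tvec"]).ravel())@R
    w[z<=0]=np.nan
    return w
E
python3 - <<'E'
from h import *
for n in("top","side"):
    c=camera(n); cv2.imwrite(f"pics/{n}1.png",c["image"][:,:,::-1]); np.savez(f"{n}.npz",**c)
print(monitor.get_obs())
E
```

```text
{'time_s': 0.1, 'qpos': array([ 1.15641179e+00,  3.00412697e-01,  1.52151365e+00, -5.55576830e-06,
        1.32069375e+00, -6.65893136e-02]), 'joint_vel': array([-0.00025586, -0.00085145, -0.00090742, -0.00079104, -0.00101884,
       -0.00147118]), 'tau': array([ 5.08359644e-04, -5.32641578e+01, -3.53280866e+01,  7.08890310e-02,
        2.34923355e-02, -1.11461284e-04]), 'ee_pos': array([0.18735911, 0.51685696, 0.20494689]), 'eef_rot': array([-3.14056713e+00, -6.29967437e-05,  2.79379877e+00]), 'force': array([ 0.18653941,  0.14662115, -0.69252989]), 'moment': array([ 0.03848305, -0.01925193, -0.06478568]), 'grip_force': 0.0, 'grip_width': 0.0938689100018782}
```

View pics/top1.png

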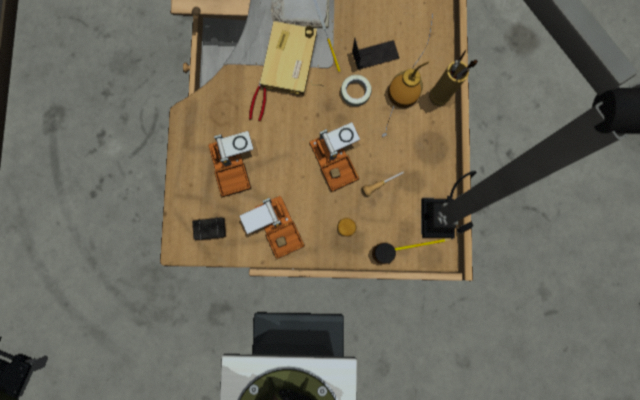

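View pics/side1.png

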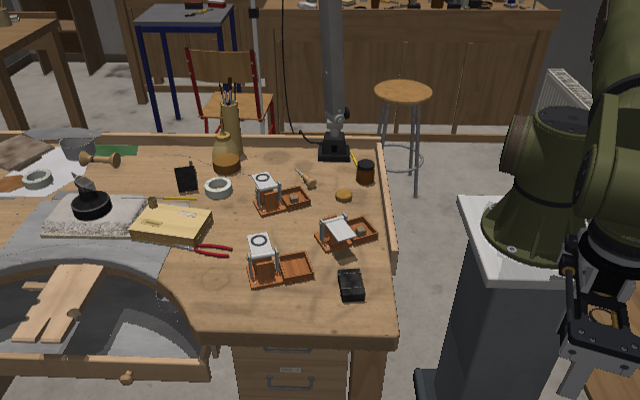

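The top view shows stand A near (275,215) with a bare tag pointing left and a stone in its tray at (284,240). Stand B is near (220,150), with a ring tag pointing right and an empty tray at (233,180). Stand C is near (325,148) with a ring tag and a stone. The lamp is at (437,215), and the charcoal block is at (208,228), left of A's tag.

```bash
python3 - <<'E'
from h import *
C={n:dict(np.load(n+".npz")) for n in("top","side")}
W={n:world(C[n]) for n in C}
t=W["top"]
for nm,(u,v) in dict(A=(275,215),At=(284,240),Atag=(256,219),B=(220,150),Btag=(236,145),Bt=(233,180),C=(325,148),Ctag=(343,138),Ct=(337,174),char=(208,228),lamp=(437,218),puck=(347,227),jar=(384,253),table=(250,190)).items(): print(nm,t[v,u].round(3))
print("tilt",C["top"]["mtx"][0,0])
ctr=dict(A=t[219,256],B=t[145,236],C=t[138,343])
for k,c in ctr.items():
  for n in W:
    w=W[n].reshape(-1,3); im=C[n]["image"].reshape(-1,3).astype(int)
    white=(im.min(1)>110)&(im.max(1)-im.min(1)<45)
    m=(np.hypot(*(w[:,:2]-c[:2]).T)<.07)&(abs(w[:,2]-.0645)<.006)
    p=w[m]; r=cv2.minAreaRect((p[:,:2]*1000).astype(np.float32))
    print(k,n,m.sum(),"zmed",np.median(p[:,2]).round(4),r, cv2.boxPoints(r).round(0).tolist())
    # tray/base wood
    m2=(np.hypot(*(w[:,:2]-c[:2]).T)<.16)&(w[:,2]>.006)&(w[:,2]<.03)&(im[:,0]-im[:,2]>50)
    p=w[m2]; r=cv2.minAreaRect((p[:,:2]*1000).astype(np.float32)); print("   wood",m2.sum(),r)
E
```

```text
A [0.478 0.037 0.063]
At [0.423 0.016 0.022]
Atag [0.468 0.08  0.064]
B [0.629 0.171 0.063]
Btag [0.641 0.133 0.067]
Bt [0.568 0.147 0.002]
C [ 0.652 -0.078  0.009]
Ctag [ 0.664 -0.119  0.062]
Ct [ 0.584 -0.107  0.026]
char [0.447 0.198 0.027]
lamp [ 0.472 -0.321  0.133]
puck [ 0.457 -0.134  0.017]
jar [ 0.396 -0.217  0.054]
table [ 0.545  0.105 -0.005]
tilt 498.70364485382515
A top 709 zmed 0.065 ((474.1878356933594, 67.95164489746094), (67.48079681396484, 94.5051498413086), 24.08395767211914) [[424.0, 97.0], [463.0, 11.0], [524.0, 39.0], [486.0, 125.0]]
   wood 1520 ((482.60693359375, 86.137939453125), (288.88580322265625, 285.4374084472656), 88.04177856445312)
A side 558 zmed 0.0641 ((473.5482482910156, 71.55766296386719), (68.6875228881836, 94.80926513671875), 25.39534568786621) [[422.0, 100.0], [463.0, 14.0], [525.0, 43.0], [484.0, 129.0]]
   wood 626 ((472.993408203125, 75.41985321044922), (312.4580993652344, 145.89207458496094), 22.36342430114746)
B top 671 zmed 0.0653 ((639.9617309570312, 145.4344482421875), (69.36318969726562, 94.6174545288086), 17.782968521118164) [[592.0, 
[... 374 characters left out ...]
6.3145141601562, 132.20989990234375), (304.849609375, 156.92625427246094), 9.884902000427246)
C top 666 zmed 0.0653 ((660.5438232421875, -106.24034118652344), (67.898193359375, 95.02174377441406), 24.51996612548828) [[610.0, -77.0], [649.0, -164.0], [711.0, -135.0], [672.0, -49.0]]
   wood 904 ((657.22509765625, -115.46353149414062), (299.6494140625, 266.62542724609375), 66.82478332519531)
C side 371 zmed 0.064 ((663.3538208007812, -101.68179321289062), (68.96040344238281, 98.23479461669922), 32.48551559448242) [[608.0, -79.0], [661.0, -162.0], [719.0, -125.0], [666.0, -42.0]]
   wood 310 ((602.0882568359375, -111.38825988769531), (198.40728759765625, 105.73796081542969), 43.240108489990234)
```

Both cameras agree on the poses. Stand A's pivot is at about (484,47) mm with yaw 24.6°. Stand B's pivot is at about (632,170) mm with yaw 17.6°. Trays and heights check out. I'll shut the gripper and move beside A's edge.

>>> apply_moves:
  plan: [-23, -17, 0, 0, -23, -17, 0, 0, -23, -17, 0, 0, -23, -17, 0, 0, -23, -17, 0, 0, -23, -17, 0, 0, -23, -17, 0, 0, -23, -17, 0, 0, -23, -17, 0, 0, -23, -17, 0, 0, -23, -17, 0, 0, -23, -17, 0, 0, -23, -17, 0, 0, -23, -17, 0, 0, -23, -17, 0, 0, -23, -17, 0, 0]
  hand: -1

```text
time_s: 1.7
ee_pos: [0.4411, 0.1348, 0.2053]
eef_rot: [-3.141, -0.0, 2.794]
force: [-0.1, 0.1, 0.7]
grip_width: 0.0004
grip_force: 0.0
```

>>> apply_moves:
  plan: [0, 0, 0, 0.132, 0, 0, 0, 0.132, 0, 0, 0, 0.132, 0, 0, 0, 0.132, 0, 0, 0, 0.132, 0, 0, 0, 0.132, 0, 0, 0, 0, 0, 0, 0, 0]

```text
time_s: 2.5
ee_pos: [0.4406, 0.1359, 0.2053]
eef_rot: [-3.141, -0.0, 2.006]
force: [-0.2, -0.1, -1.1]
grip_width: 0.0005
grip_force: 0.0
```

```bash
cat >> h.py <<'E'
S=dict(A=((484.2,47.5),24.6),B=((632.2,170.4),17.6))
def rel(s):
    o=monitor.get_obs(); p=np.array(o["ee_pos"])*1000; (c,a)=S[s]; a=np.radians(a)
    d=p[:2]-c; x=np.array([np.cos(a),np.sin(a)]); y=np.array([-x[1],x[0]])
    y_t=o["eef_rot"][2]
    print(s,"t",round(o["time_s"],2),"stand xy",(d@x).round(1),(d@y).round(1),"z",p[2].round(1),"toolx-standy deg",np.degrees(y_t-a).round(1)-90,"rot",np.round(o["eef_rot"],4),"F(stand)",(o["force"][:2]@x).round(2),(o["force"][:2]@y).round(2),round(float(o["force"][2]),2),"grip",round(float(o["grip_width"]),4),"tool-move-to-x0:",)
E
python3 - <<'E'
from h import *
rel("A")
c=camera("wrist"); cv2.imwrite("pics/w1.png",c["image"][:,:,::-1])
E
```

```text
A t 2.5 stand xy -2.8 98.5 z 205.3 toolx-standy deg 0.29999999999999716 rot [-3.1412e+00 -1.0000e-04  2.0057e+00] F(stand) -0.26 -0.04 -1.06 grip 0.0005 tool-move-to-x0:
```

View pics/w1.png

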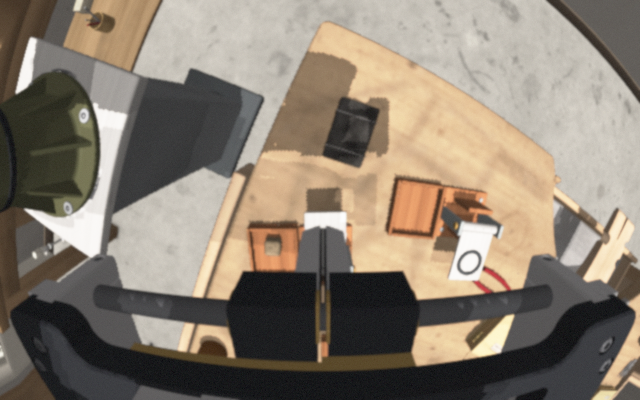

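The wrist view shows the shut fingertips at (323,235), centred on A's tag edge (304–347, 213), with the charcoal block clear at (350,130). I'll descend beside the edge.

>>> apply_moves:
  plan: [0, 3, 20, 0, 0, 0, 20, 0, 0, 0, 20, 0, 0, 0, 20, 0, 0, 0, 20, 0, 0, 0, 20, 0, 0, 0, 20, 0, 0, 0, 10, 0, 0, 0, 8, 0, -5, 0, 0, 0, 0, 0, 0, 0, 0, 0, 0, 0]

```text
time_s: 3.75
ee_pos: [0.446, 0.1326, 0.0482]
eef_rot: [3.14, 0.0, 2.002]
force: [0.5, 0.5, 0.7]
grip_width: 0.0006
grip_force: 0.0
```

```bash
python3 - <<'E'
from h import *
rel("A")
c=camera("side"); cv2.imwrite("pics/s2.png",cv2.resize(c["image"][160:310,220:420,::-1],(800,600),interpolation=cv2.INTER_CUBIC))
E
```

```text
A t 3.75 stand xy 0.7 93.2 z 48.2 toolx-standy deg 0.09999999999999432 rot [3.1404e+00 2.0000e-04 2.0017e+00] F(stand) 0.61 0.23 0.65 grip 0.0006 tool-move-to-x0:
```

View pics/s2.png

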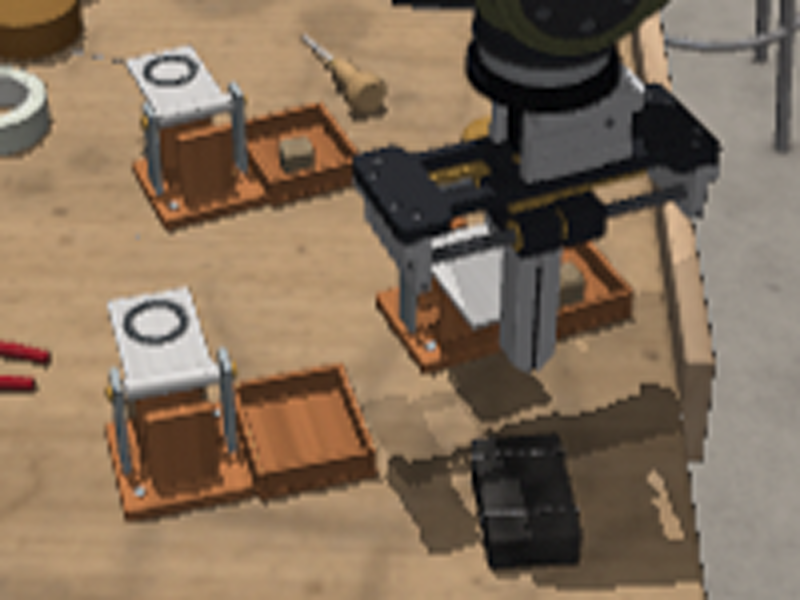

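The fingertip at (530,310) stands just outside A's edge, about 13 mm off. I'll creep in.

>>> apply_moves:
  plan: [-2, 0, 0, 0, -2, 0, 0, 0, -2, 0, 0, 0, -2, 0, 0, 0, -1, 0, 0, 0, 0, 0, 0, 0, 0, 0, 0, 0]

```text
time_s: 4.5
ee_pos: [0.4493, 0.1244, 0.0474]
eef_rot: [-3.142, -0.0, 2.002]
force: [0.4, -0.2, 0.2]
grip_width: 0.0006
grip_force: 0.0
```

>>> apply_moves:
  plan: [-1, 0, 0, 0, -1, 0, 0, 0, 0, 0, 0, 0, 0, 0, 0, 0]

```text
time_s: 4.9
ee_pos: [0.4501, 0.1226, 0.0474]
eef_rot: [3.142, -0.0, 2.002]
force: [-0.1, 0.2, 0.3]
grip_width: 0.0004
grip_force: 0.0
```

```bash
python3 -c "
from h import *
rel('A')"
```

```text
A t 4.9 stand xy 0.3 82.5 z 47.4 toolx-standy deg 0.09999999999999432 rot [ 3.1416 -0.      2.0017] F(stand) -0.0 0.26 0.26 grip 0.0004 tool-move-to-x0:
```

>>> apply_moves:
  plan: [-1, 0, 0, 0, 0, 0, 0, 0, 0, 0, 0, 0]

```text
time_s: 5.2
ee_pos: [0.4506, 0.1217, 0.0474]
eef_rot: [3.142, 0.0, 2.002]
force: [0.1, 0.3, 0.5]
grip_width: 0.0007
grip_force: 0.0
```

>>> apply_moves:
  plan: [-1, 0, 0, 0, 0, 0, 0, 0, 0, 0, 0, 0]

```text
time_s: 5.5
ee_pos: [0.4509, 0.1209, 0.0474]
eef_rot: [-3.142, -0.0, 2.002]
force: [-0.4, 3.1, 0.3]
grip_width: 0.0004
grip_force: 1.1
```

>>> apply_moves:
  plan: [-1, 0, 0, 0, 0, 0, 0, 0, 0, 0, 0, 0]

```text
time_s: 5.8
ee_pos: [0.451, 0.1207, 0.0474]
eef_rot: [-3.141, -0.001, 2.002]
force: [-3.4, 8.9, 0.4]
grip_width: 0.0006
grip_force: 5.0
```

Contact came at tool-centre y ≈ 81, as expected (72+8+1). I'll ease the preload and start the arc.

>>> apply_moves:
  plan: [0.6, 0, 0, 0, 0, 0, -3.1, 0, 0, 0, -3.1, 0, -0.3, 0, -3.1, 0, -0.3, 0, -3.1, 0, -0.6, 0, -3.1, 0, -0.6, 0, -3.1, 0, 0, 0, 0, 0]

```text
time_s: 6.6
ee_pos: [0.452, 0.1188, 0.0665]
eef_rot: [3.141, -0.0, 2.002]
force: [-2.2, 4.7, 1.2]
grip_width: 0.0
grip_force: 2.7
```

```bash
python3 - <<'E'
from h import *
rel("A")
c=camera("side"); cv2.imwrite("pics/s3.png",cv2.resize(c["image"][200:260,300:380,::-1],(800,600),interpolation=cv2.INTER_CUBIC))
E
```

```text
A t 6.6 stand xy 0.4 78.3 z 66.5 toolx-standy deg 0.09999999999999432 rot [ 3.1412 -0.      2.0017] F(stand) -0.07 5.23 1.15 grip 0.0 tool-move-to-x0:
```

View pics/s3.png

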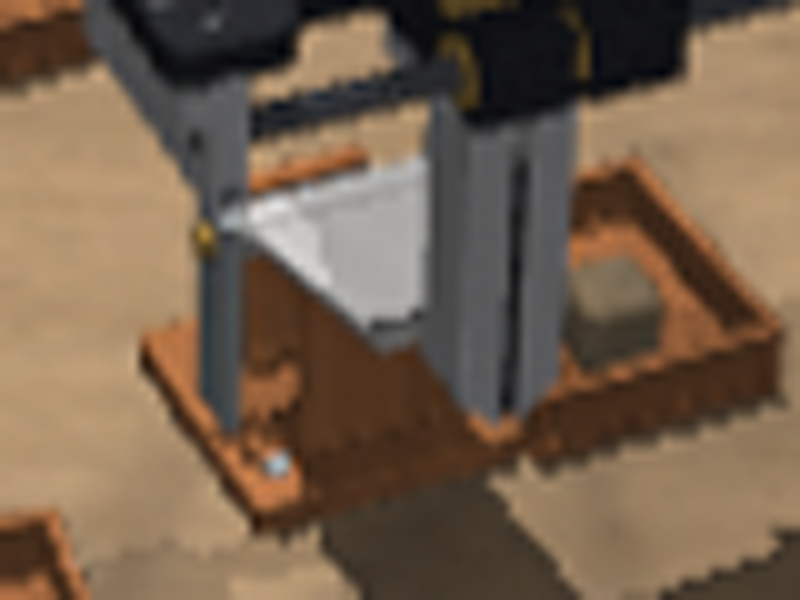

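The tag has risen: its edge corner is now at (380,340), well above its flat position, with about 5 N of contact. I'll continue the arc.

>>> apply_moves:
  plan: [-0.8, 0, -3, 0, -0.8, 0, -3, 0, -1.1, 0, -2.9, 0, -1.1, 0, -2.9, 0, -1.4, 0, -2.8, 0, -1.4, 0, -2.8, 0, -1.6, 0, -2.7, 0, -1.6, 0, -2.7, 0, -1.8, 0, -2.6, 0, -1.8, 0, -2.6, 0, -2.1, 0, -2.4, 0, -2.1, 0, -2.4, 0]

```text
time_s: 7.85
ee_pos: [0.4593, 0.1024, 0.0989]
eef_rot: [-3.141, 0.0, 2.002]
force: [0.3, 0.4, 0.8]
grip_width: 0.0006
grip_force: 0.3
```

```bash
python3 - <<'E'
from h import *
rel("A")
c=camera("side"); cv2.imwrite("pics/s4.png",cv2.resize(c["image"][190:250,300:380,::-1],(800,600),interpolation=cv2.INTER_CUBIC))
E
```

```text
A t 7.85 stand xy 0.2 60.3 z 98.9 toolx-standy deg 0.09999999999999432 rot [-3.1412e+00  3.0000e-04  2.0018e+00] F(stand) 0.41 0.27 0.81 grip 0.0006 tool-move-to-x0:
```

View pics/s4.png

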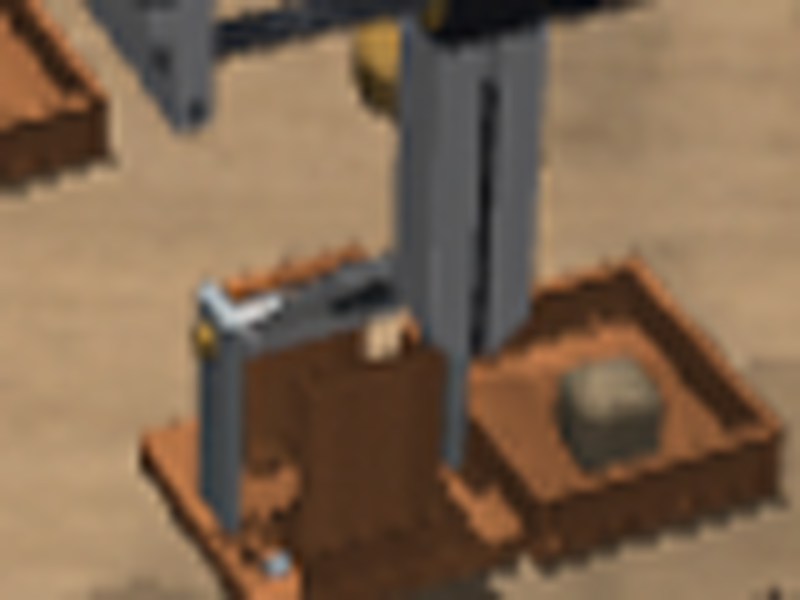

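The tag is now at about 45°, with the ring underside visible at (360,290) and the finger still on it. I'll carry it over the top.

>>> apply_moves:
  plan: [-2.3, 0, -2.2, 0, -2.3, 0, -2.2, 0, -2.5, 0, -2, 0, -2.5, 0, -2, 0, -2.6, 0, -1.7, 0, -2.6, 0, -1.7, 0, -2.8, 0, -1.5, 0, -2.8, 0, -1.5, 0, -2.9, 0, -1.2, 0, -2.9, 0, -1.2, 0, -3, 0, -1, 0, -3, 0, -1, 0, -3, 0, -0.7, 0, -3, 0, -0.7, 0, -3, 0, -0.5, 0, -3, 0, -0.5, 0, -3, 0, 0, 0, -3, 0, 0, 0]

```text
time_s: 9.7
ee_pos: [0.4803, 0.057, 0.1204]
eef_rot: [-3.142, 0.0, 2.002]
force: [0.2, -0.0, 0.1]
grip_width: 0.0002
grip_force: 0.0
```

>>> apply_moves:
  plan: [-3, 0, 0, 0, -3, 0, 0, 0, -3, 0, 0, 0, -3, 0, 0, 0, -3, 0, 0, 0, 0, 0, 0, 0, 0, 0, 0, 0, 0, 0, -20, 0, 0, 0, -20, 0, 0, 0, -20, 0]

```text
time_s: 10.7
ee_pos: [0.4863, 0.0437, 0.1812]
eef_rot: [-3.141, -0.0, 2.002]
force: [0.0, -0.3, -0.3]
grip_width: 0.0004
grip_force: 0.0
```

```bash
python3 - <<'E'
from h import *
rel("A")
rel("B")
c=camera("side"); cv2.imwrite("pics/s5.png",cv2.resize(c["image"][160:310,220:420,::-1],(800,600),interpolation=cv2.INTER_CUBIC))
E
```

```text
A t 10.7 stand xy 0.4 -4.3 z 181.2 toolx-standy deg 0.09999999999999432 rot [-3.1414e+00 -1.0000e-04  2.0020e+00] F(stand) -0.13 -0.31 -0.26 grip 0.0004 tool-move-to-x0:
B t 10.7 stand xy -177.4 -76.6 z 181.2 toolx-standy deg 7.099999999999994 rot [-3.1414e+00 -1.0000e-04  2.0020e+00] F(stand) -0.1 -0.32 -0.26 grip 0.0004 tool-move-to-x0:
```

View pics/s5.png

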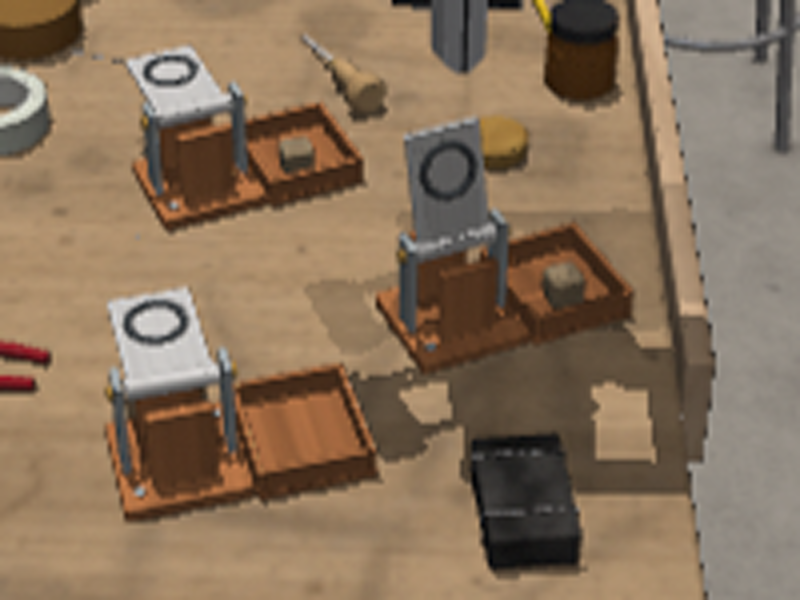

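A's tag has passed upright with the ring face showing at (447,170), and is falling gently to the other side. Next I'll move to B's outer edge.

>>> apply_moves:
  plan: [0, 0, 0, 0.124, 0, 0, 0, 0, -3, 20, 0, 0, -3, 20, 0, 0, -3, 20, 0, 0, -3, 20, 0, 0, -3, 20, 0, 0, -2, 20, 0, 0, 0, 20, 0, 0, 0, 20, 0, 0, 0, 17, 0, 0, 0, 0, 0, 0, 0, 0, 0, 0]

```text
time_s: 12.05
ee_pos: [0.6598, 0.0808, 0.1795]
eef_rot: [-3.14, -0.0, 1.88]
force: [-0.5, -0.2, -0.1]
grip_width: 0.0003
grip_force: 0.0
```

```bash
python3 - <<'E'
from h import *
rel("B")
c=camera("side"); w=world(c); w=w[np.isfinite(w[...,0])]
for s,sg in(("A",-1),("B",-1)):
    (p,a)=S[s];a=np.radians(a); x=np.array([np.cos(a),np.sin(a)]);y=np.array([-x[1],x[0]])
    d=w[:,:2]*1000-p; u=d@x; v=d@y
    m=(abs(u)<15)&(v*sg>20)&(v*sg<90)&(w[:,2]>.03)&(w[:,2]<.1)
    print(s,m.sum(),"z",np.percentile(w[m,2],[5,50,95]).round(4),"edge",np.percentile(v[m]*sg,[1,99]).round(1))
E
```

```text
B t 12.05 stand xy -0.8 -93.7 z 179.5 toolx-standy deg 0.09999999999999432 rot [-3.1403e+00 -3.0000e-04  1.8798e+00] F(stand) -0.5 -0.1 -0.12 grip 0.0003 tool-move-to-x0:Traceback (most recent call last):
  File "<stdin>", line 8, in <module>
    return _quantile_unchecked(
        a, q, axis, out, overwrite_input, method, keepdims, weights)
    return _ureduce(a,
                    func=_quantile_ureduce_func,
    ...<5 lines>...
                    overwrite_input=overwrite_input,
                    method=method)
    r = func(a, **kwargs)
    result = _quantile(arr,
                       quantiles=q,
    ...<2 lines>...
                       out=out,
                       weights=wgt)
    slices_having_nans = np.isnan(arr[-1, ...])
                                  ~~~^^^^^^^^^
IndexError: index -1 is out of bounds for axis 0 with size 0
```

I'm in position at B. A is hidden by the arm in that view, so I'll check it later. Descending.

>>> apply_moves:
  plan: [0, 1, 20, 0, 0, 0, 20, 0, 0, 0, 20, 0, 0, 0, 20, 0, 0, 0, 20, 0, 0, 0, 20, 0, 0, 0, 8, 0, 0, 0, 4, 0, 2, 0, 0, 0, 2, 0, 0, 0, 2, 0, 0, 0, 2, 0, 0, 0, 0, 0, 0, 0, 0, 0, 0, 0]

```text
time_s: 13.5
ee_pos: [0.6589, 0.0889, 0.0486]
eef_rot: [3.141, 0.0, 1.878]
force: [-0.1, -0.9, 0.4]
grip_width: 0.0004
grip_force: 0.0
```

>>> apply_moves:
  plan: [1, 0, 0, 0, 1, 0, 0, 0, 0, 0, 0, 0, 0, 0, 0, 0]

```text
time_s: 13.9
ee_pos: [0.6582, 0.0907, 0.0484]
eef_rot: [-3.142, -0.0, 1.878]
force: [-0.1, 0.5, 0.1]
grip_width: 0.0001
grip_force: 0.0
```

```bash
python3 - <<'E'
from h import *
rel("B")
E
```

```text
B t 13.9 stand xy 0.7 -83.8 z 48.4 toolx-standy deg 0.0 rot [-3.1415 -0.      1.8778] F(stand) 0.1 0.54 0.14 grip 0.0001 tool-move-to-x0:
```

>>> apply_moves:
  plan: [1, 0, 0, 0, 1, 0, 0, 0, 0, 0, 0, 0, 0, 0, 0, 0]

```text
time_s: 14.3
ee_pos: [0.6577, 0.0927, 0.0485]
eef_rot: [3.142, 0.0, 1.878]
force: [0.4, -0.5, -0.3]
grip_width: 0.0003
grip_force: 0.0
```

>>> apply_moves:
  plan: [1, 0, 0, 0, 0, 0, 0, 0, 0, 0, 0, 0]

```text
time_s: 14.6
ee_pos: [0.6576, 0.0929, 0.0485]
eef_rot: [3.141, 0.001, 1.878]
force: [1.2, -5.5, -0.1]
grip_width: 0.0004
grip_force: 2.8
```

>>> apply_moves:
  plan: [0.6, 0, 0, 0, 0, 0, 0, 0, 0, 0, 0, 0]

```text
time_s: 14.9
ee_pos: [0.6576, 0.0929, 0.0486]
eef_rot: [3.141, 0.002, 1.877]
force: [1.8, -8.2, -1.3]
grip_width: 0.0005
grip_force: 4.3
```

>>> apply_moves:
  plan: [-0.5, 0, 0, 0, 0, 0, -3.1, 0, 0, 0, -3.1, 0, 0.3, 0, -3.1, 0, 0.3, 0, -3.1, 0, 0.6, 0, -3.1, 0, 0.6, 0, -3.1, 0, 0, 0, 0, 0]

```text
time_s: 15.7
ee_pos: [0.657, 0.095, 0.0677]
eef_rot: [3.141, 0.001, 1.878]
force: [0.5, -6.6, 1.7]
grip_width: 0.0003
grip_force: 2.9
```

```bash
python3 - <<'E'
from h import *
rel("B")
c=camera("side"); cv2.imwrite("pics/s6.png",cv2.resize(c["image"][190:310,220:380,::-1],(800,600),interpolation=cv2.INTER_CUBIC))
E
```

```text
B t 15.7 stand xy 0.9 -79.3 z 67.7 toolx-standy deg 0.0 rot [3.1410e+00 7.0000e-04 1.8777e+00] F(stand) -1.57 -6.47 1.69 grip 0.0003 tool-move-to-x0:
```

View pics/s6.png

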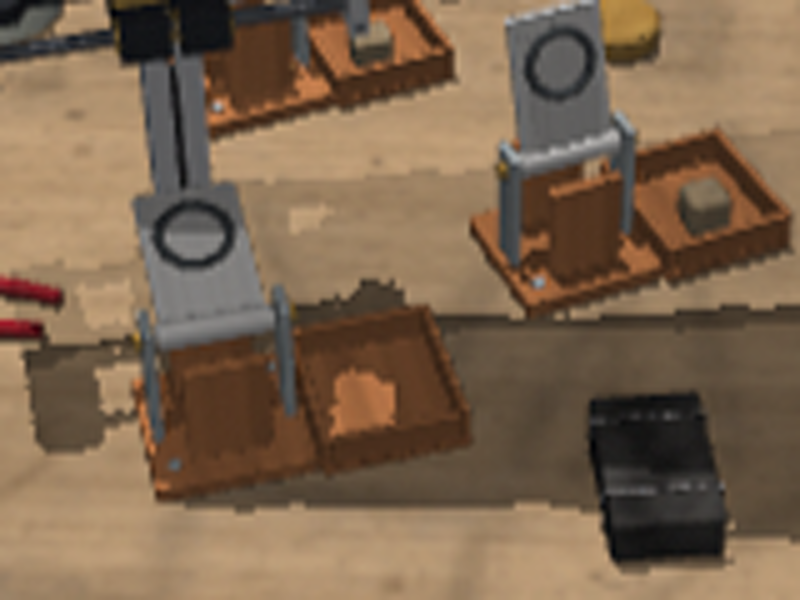

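B's tag is rising with the finger (edge at (190,190)). A's tag is past upright at (555,65) but seems to be falling very slowly, so I'll check it after B.

>>> apply_moves:
  plan: [0.8, 0, -3, 0, 0.8, 0, -3, 0, 1.1, 0, -2.9, 0, 1.1, 0, -2.9, 0, 1.4, 0, -2.8, 0, 1.4, 0, -2.8, 0, 1.6, 0, -2.7, 0, 1.6, 0, -2.7, 0, 1.8, 0, -2.6, 0, 1.8, 0, -2.6, 0, 2.1, 0, -2.4, 0, 2.1, 0, -2.4, 0]

```text
time_s: 16.95
ee_pos: [0.6514, 0.1126, 0.1]
eef_rot: [3.141, -0.0, 1.878]
force: [-0.9, -0.8, 0.6]
grip_width: 0.0006
grip_force: 0.6
```

```bash
cat >> h.py <<'E'
def ang(c,s):
    w=world(c); w=w[np.isfinite(w[...,0])]; (p,a)=S[s];a=np.radians(a); x=np.array([np.cos(a),np.sin(a)]);y=np.array([-x[1],x[0]])
    d=w[:,:2]*1000-p; u=d@x; v=d@y; z=w[:,2]*1000-62; r=np.hypot(v,z)
    m=(abs(u)<18)&(r>30)&(r<68)&(z>-4); t=np.degrees(np.arctan2(z[m],v[m])); h=np.histogram(t,bins=range(-10,200,10))
    print(s,m.sum(),[(int(e),int(n)) for n,e in zip(*h) if n])
E
python3 - <<'E'
from h import *
rel("B")
c=camera("side"); ang(c,"A"); ang(c,"B"); c=camera("top"); ang(c,"A"); ang(c,"B")
E
```

```text
B t 16.95 stand xy 0.8 -60.9 z 100.0 toolx-standy deg 0.0 rot [ 3.1414e+00 -4.0000e-04  1.8779e+00] F(stand) -1.07 -0.53 0.58 grip 0.0006 tool-move-to-x0:
A 226 [(90, 71), (100, 155)]
B 303 [(110, 2), (120, 186), (130, 115)]
A 78 [(90, 2), (100, 76)]
B 0 []
```

A sits at about 101–104°, past upright. B is at about 50° raised. I'll carry B over the top and push it well past vertical.

>>> apply_moves:
  plan: [2.3, 0, -2.2, 0, 2.3, 0, -2.2, 0, 2.5, 0, -2, 0, 2.5, 0, -2, 0, 2.6, 0, -1.7, 0, 2.6, 0, -1.7, 0, 2.8, 0, -1.5, 0, 2.8, 0, -1.5, 0, 2.9, 0, -1.2, 0, 2.9, 0, -1.2, 0, 3, 0, -1, 0, 3, 0, -1, 0, 3, 0, -0.7, 0, 3, 0, -0.7, 0, 3, 0, -0.5, 0, 3, 0, -0.5, 0, 3, 0, 0, 0, 3, 0, 0, 0]

```text
time_s: 18.85
ee_pos: [0.6362, 0.1602, 0.1214]
eef_rot: [3.142, 0.0, 1.878]
force: [0.1, -0.3, 0.2]
grip_width: 0.0006
grip_force: 0.1
```

>>> apply_moves:
  plan: [3, 0, 0, 0, 3, 0, 0, 0, 3, 0, 0, 0, 3, 0, 0, 0, 3, 0, 0.5, 0, 3, 0, 0.5, 0, 3, 0, 0.5, 0, 3, 0, 0.5, 0, 3, 0, 1, 0, 3, 0, 1, 0, 3, 0, 1, 0, 3, 0, 1, 0, 3, 0, 1, 0, 3, 0, 1, 0, 0, 0, 0, 0]

```text
time_s: 20.35
ee_pos: [0.6234, 0.2004, 0.1133]
eef_rot: [-3.141, -0.0, 1.878]
force: [-0.3, 0.4, 0.0]
grip_width: 0.0006
grip_force: 0.0
```

```bash
python3 - <<'E'
from h import *
rel("B")
c=camera("side"); ang(c,"A"); ang(c,"B"); c=camera("top"); ang(c,"A"); ang(c,"B")
E
```

```text
B t 20.35 stand xy 0.7 31.3 z 113.3 toolx-standy deg 0.0 rot [-3.1413e+00 -1.0000e-04  1.8781e+00] F(stand) -0.13 0.44 0.01 grip 0.0006 tool-move-to-x0:
A 233 [(90, 72), (100, 161)]
B 39 [(30, 27), (40, 7), (50, 5)]
A 77 [(90, 1), (100, 76)]
B 0 []
```

>>> apply_moves:
  plan: [0, 0, -20, 0, 0, 0, -20, 0, 0, 0, -20, 0, 0, 0, 0, 0, 0, 0, 0, 0]

```text
time_s: 20.95
ee_pos: [0.6235, 0.1999, 0.1729]
eef_rot: [-3.141, 0.0, 1.878]
force: [-0.8, 0.5, 0.3]
grip_width: 0.0003
grip_force: 0.0
```

```bash
sed -i 's/print(s,m.sum(),/print(s,m.sum(),"med",np.median(t).round(1),/' h.py; python3 - <<'E'
from h import *
rel("B"); rel("A")
c=camera("side"); ang(c,"A"); ang(c,"B")
cv2.imwrite("pics/s7.png",cv2.resize(c["image"][160:310,220:420,::-1],(800,600),interpolation=cv2.INTER_CUBIC))
E
```

```text
B t 20.95 stand xy 0.7 30.7 z 172.9 toolx-standy deg 0.0 rot [-3.1415  0.      1.8776] F(stand) -0.61 0.69 0.28 grip 0.0003 tool-move-to-x0:
A t 20.95 stand xy 190.1 80.6 z 172.9 toolx-standy deg -7.0 rot [-3.1415  0.      1.8776] F(stand) -0.52 0.75 0.28 grip 0.0003 tool-move-to-x0:
A 229 med 101.4 [(80, 1), (90, 74), (100, 154)]
B 197 med 11.9 [(0, 7), (10, 190)]
```

View pics/s7.png

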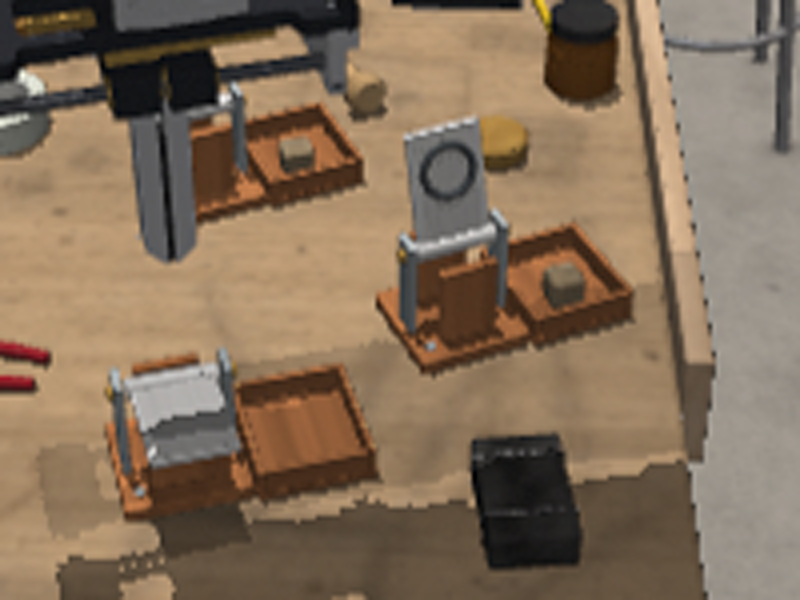

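B's bare face is up at about 12° and settling. A's tag is stuck near 101° at (445,175), held by hinge friction, so it needs a further push. Returning to A.

>>> apply_moves:
  plan: [0, 0, 0, -0.122, 0, 0, 0, 0, -5, -20, 0, 0, -5, -20, 0, 0, -5, -20, 0, 0, -5, -20, 0, 0, -5, -20, 0, 0, -5, -20, 0, 0, -5, -20, 0, 0, -5, -20, 0, 0, -5, -20, 0, 0, -5, -10, 0, 0, 0, 0, 0, 0, 0, 0, 0, 0]

```text
time_s: 22.4
ee_pos: [0.4721, 0.0757, 0.1734]
eef_rot: [3.141, -0.0, 1.998]
force: [-0.3, 0.5, -0.1]
grip_width: 0.0002
grip_force: 0.0
```

```bash
python3 - <<'E'
from h import *
rel("A")
c=camera("side"); ang(c,"B"); ang(c,"A");c=camera("top"); ang(c,"B")
E
```

```text
A t 22.4 stand xy 0.7 30.7 z 173.4 toolx-standy deg -0.09999999999999432 rot [ 3.1413 -0.      1.9984] F(stand) -0.1 0.59 -0.07 grip 0.0002 tool-move-to-x0:
B 233 med 2.5 [(-10, 11), (0, 222)]
A 233 med 101.3 [(80, 1), (90, 65), (100, 167)]
B 240 med 3.4 [(-10, 20), (0, 214), (10, 6)]
```

B lies flat. Next I'll lower beside A's tag and push it further.

>>> apply_moves:
  plan: [0, 0, 20, 0, 0, 0, 20, 0, 0, 0, 13, 0, -5, 0, 0, 0, -5, 0, 0, 0, -5, 0, 0, 0, -5, 0, 0, 0, -3, 0, 0, 0, -3, 0, 0, 0, -3, 0, 0, 0, -3, 0, 0, 0, -3, 0, 0, 0, -3, 0, 0.5, 0, -3, 0, 0.5, 0, -3, 0, 0.5, 0, -3, 0, 0.5, 0, -3, 0, 1, 0, -3, 0, 1, 0, -3, 0, 1, 0]

```text
time_s: 24.4
ee_pos: [0.495, 0.0244, 0.1154]
eef_rot: [3.142, 0.0, 2.0]
force: [-1.6, 0.7, -0.6]
grip_width: 0.0001
grip_force: 0.0
```

>>> apply_moves:
  plan: [-3, 0, 1, 0, -3, 0, 1, 0, 0, 0, 0, 0, 0, 0, 0, 0, 0, 0, -20, 0, 0, 0, -20, 0, 0, 0, -20, 0, 0, 0, -20, 0, 20, 0, 0, 0, 20, 0, 0, 0, 20, 0, 0, 0, 20, 0, 0, 0, 20, 0, 0, 0, 20, 0, 0, 0, 0, 0, 0, 0]

```text
time_s: 25.9
ee_pos: [0.4468, 0.1297, 0.1936]
eef_rot: [3.141, -0.0, 2.002]
force: [0.1, 0.8, -0.5]
grip_width: 0.0003
grip_force: 0.0
```

```bash
python3 - <<'E'
from h import *
rel("A")
S["C"]=((652,-82),25)
for n in("side","top"):
    c=camera(n); [ang(c,s) for s in "ABC"]
    if n=="side": cv2.imwrite("pics/s8.png",cv2.resize(c["image"][160:310,220:420,::-1],(800,600),interpolation=cv2.INTER_CUBIC))
E
```

```text
A t 25.9 stand xy 0.2 90.3 z 193.6 toolx-standy deg 0.09999999999999432 rot [ 3.1413e+00 -2.0000e-04  2.0019e+00] F(stand) 0.43 0.68 -0.49 grip 0.0003 tool-move-to-x0:
A 160 med 171.2 [(160, 56), (170, 104)]
B 236 med 2.4 [(-10, 12), (0, 224)]
C 101 med 176.8 [(160, 1), (170, 95)]
A 251 med 172.8 [(150, 1), (160, 55), (170, 194)]
B 241 med 3.6 [(-10, 20), (0, 215), (10, 6)]
C 237 med 174.4 [(160, 15), (170, 205)]
```

View pics/s8.png

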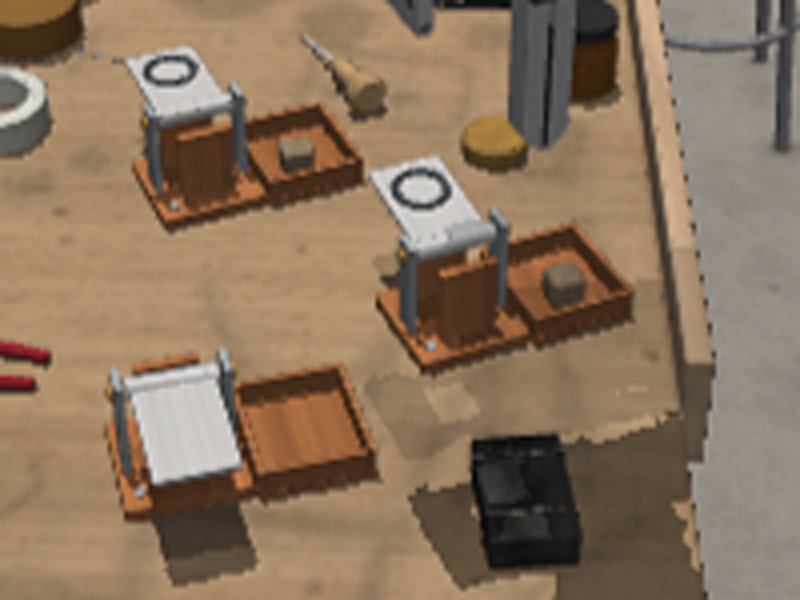

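A's ring face is up and nearly flat at about 172° (420,190). B lies flat with its bare face up (187,425), and C and the stones are unmoved. I'll wait a moment and recheck.

>>> apply_moves:
  plan: [0, 0, 0, 0, 0, 0, 0, 0, 0, 0, 0, 0, 0, 0, 0, 0, 0, 0, 0, 0, 0, 0, 0, 0, 0, 0, 0, 0, 0, 0, 0, 0, 0, 0, 0, 0, 0, 0, 0, 0, 0, 0, 0, 0, 0, 0, 0, 0, 0, 0, 0, 0, 0, 0, 0, 0, 0, 0, 0, 0]

```text
time_s: 27.5
ee_pos: [0.4475, 0.1283, 0.1934]
eef_rot: [-3.142, 0.0, 2.0]
force: [0.5, -0.4, -0.4]
grip_width: 0.0006
grip_force: 0.0
```

```bash
python3 - <<'E'
from h import *
c=camera("top"); ang(c,"A"); ang(c,"B"); c=camera("side"); ang(c,"A")
E
```

```text
A 254 med 174.9 [(160, 17), (170, 215)]
B 234 med 3.5 [(-10, 20), (0, 210), (10, 4)]
A 131 med 176.1 [(160, 2), (170, 124)]
```

A now matches the flat reference tag C (174.4° in the top view, 176.8° in the side view), so I'm handing in.

```bash
python3 -c "
from station import ctrl
print(ctrl.hand_in())"
```

```text
the job is handed in; nothing more can be done
None
```

The job is handed in: tag A now lies flat ring face up and tag B flat bare face up, each pushed over with the shut fingertips; tag C, the stones and the other objects in view look unmoved.

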